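Rock test of a flange with a straightedge

TASK

Check whether the face of the round metal flange is crowned: lay the steel straightedge by its black grip across the middle of the face and let go, so that it lies level. Then press down the end with the hanging hole from above, gently, until it rocks down onto the rim, let it come back, and do the same at the plain end. Leave the straightedge lying level across the middle of the flange, do not shove the flange, and leave the white tin and the flat file alone.

Things in the scene. Friction and masses are not known exactly. Their poses are not given: they have to be found in the camera images.
- flange: Round dark-grey steel flange, 150 mm across, loose, 1.5 kg. Its face is crowned: a flat land 56 mm across in the middle, 20 mm above the underside, sloping evenly down to the rim at 15 mm. Six dark bolt holes at 60 mm radius and a dark centre hole (nothing enters them). Origin: centre of the underside, z up.
- straightedge: Steel bar 190 mm long (x), 28 wide (y), 8 thick, 0.35 kg, balanced at its middle; on it a black grip block 60 long (x), 20 wide (y), up to 34 mm above the underside, to be gripped from above across the 20 mm. A 12 mm hanging hole, 83 mm from the middle, marks the +x end. Starts flat on the worktop, grip up, any yaw. Origin: centre of the underside.
- hole_end (a point): Press spot on the hole end: on the bar's upper face, 70 mm from its middle, 25 mm from the tip, 8 mm above the underside. Centred on the flange in any direction the bar lies level on the land; pressed here with 1 to 2 N this end sinks about 4.5 mm until the bar meets the rim, and comes back when let go.
- plain_end (a point): Press spot on the plain end, in the same way: on the bar's upper face, 70 mm from its middle, 25 mm from the tip, 8 mm above the underside.
- tin: Bystander: flat white round tin, 92 mm in diameter, 25 mm high; origin at the centre of its underside. Not to be moved.
- flat_file: Bystander: flat hand file with a red handle, 218 mm long, lying at the left; origin under its middle. Not to be moved. (The grey vice at the left front corner of the worktop is fixed and 0.22 m high: pass above or beside it.)

How it is judged (in metres and radians):
On the way, in this order (a step that is already met when the one before it is completed fails the run):
1. the straightedge lies level across the middle of the flange, let go (horizontal distance between straightedge and flange below 0.02 m and z of straightedge in the frame of flange between 0.016 and 0.024 m and angle between straightedge's own z axis and vertical below 0.06 rad and linear speed of straightedge below 0.02 m/s and contact force between the fingers and straightedge below 0.1 N), for 0.3 s.
2. the fingers press the hole end down until the bar rocks onto the rim (horizontal distance between straightedge and flange below 0.025 m and z of hole_end in the frame of flange below 0.0255 m and z of plain_end in the frame of flange above 0.031 m and contact force between the fingers and straightedge above 0.5 N and horizontal distance between the grasp point and hole_end below 0.045 m), for 0.1 s.
3. the fingers press the plain end down until the bar rocks onto the rim (horizontal distance between straightedge and flange below 0.025 m and z of plain_end in the frame of flange below 0.0255 m and z of hole_end in the frame of flange above 0.031 m and contact force between the fingers and straightedge above 0.5 N and horizontal distance between the grasp point and plain_end below 0.045 m), for 0.1 s.
At the end, for the whole second after the job is handed in: The straightedge lies at rest and let go across the flange, grip up, level within 3 degrees, its middle within 20 mm of the flange's centre and its underside at the height of the flange's land within 4 mm (all of step 1); the robot touches nothing.
It fails at once if the flange is shoved more than 30 mm (distance of flange from where it was at the start of the episode above 0.03 m).
It fails at once if the tin is moved more than 30 mm (distance of tin from where it was at the start of the episode above 0.03 m).
It fails at once if the flat file is moved more than 30 mm (distance of flat_file from where it was at the start of the episode above 0.03 m).
It fails at once if the straightedge is dropped on the flange or pressed roughly (over 60 N between them) (contact force between straightedge and flange above 60 N).
It also fails if it takes over 59 s, if anything falls off the work surface, if the arm or the gripper's body presses on something with over 40 N, if the wrist force passes 120 N, or if a joint passes its speed limit or range.

ROBOT

A 7-joint arm with a two-finger parallel gripper is mounted at the origin on a cart in front of the work surface, level with it; the furniture and walls round the work are solid. World frame = base frame: x ahead of the robot, y to its left, z up, the work surface at z = 0. Lengths are in mm, angles in rad, forces in N, time in s.
With the tool pointing down it reaches from about 425 to 950 mm from the base axis. Payload 4.7 kg.
Tool frame: the origin (TCP) lies on the front face of the gripper's body, between the roots of the fingers; the fingertips stand 70 mm ahead of it and the grasp point (between the pads) lies 51 mm ahead of it (bot.tips_ahead is the distance from the TCP to the fingertips, in mm); z points along the fingers, y is the line along which they close (so a half turn about z gives the same grasp; the last joint's range is limited). The gripper opens to 87 mm and grips with 3 to 60 N. Pads are 19 mm wide; open, the fingers measure 117 mm over their backs; the gripper's body (75 mm by 190 mm) begins 51 mm behind the grasp point.
Start: joints at [1.152, 0.469, -0.049, 1.532, 0.024, 1.141, -0.082], TCP at [256.545, -624.361, 292.273] pointing down, gripper open.
Joint ranges: [-2.59, 2.59], [-0.33, 1.99], [-1.39, 1.29], [0.1, 2.45], [-1.04, 4.18], [0.21, 1.99], [-2.66, 2.66]. Speed limits (rad/s): [2.57, 2.57, 3.14, 3.14, 3.14, 3.14, 3.14].

INTERFACE

Orientations are given as a unit quaternion [x, y, z, w].
In Python, from station import bot gives the robot as it stands. The module is installed in compiled form; this text tells all that it offers.
- The arm moves only by the shell command python3 -m pendant 'ROWS' [FORCE]. ROWS is text: rows parted by semicolons, each of 5 numbers parted by spaces: the shift along the world's x, y, z in mm, then the turn about the world's z in degrees, then the finger opening in mm, from 0 to 87. In form: tx ty tz yaw hand; .... A call has 1 to 20 rows; each row shifts and turns the commanded pose from where the row before left it; what a row does not reach is not made up. A row lasts 1/10 s, in which the tool goes at most 50 mm and 8.59 degrees, less where a joint would pass 70% of its speed; a pose out of reach is approached as far as the arm can. A call is refused whole if a number of a shift passes 50 or a number of a turn 8.59, either way. A call with a gripper value outside its range is refused whole. The fingers move at their own pace and stop on an object; FORCE is the grip in N (left out, the last holds). Time passes only in rows, so rows that do not move let the fingers close. It gives the time, the measured TCP pose, the force, the opening and the grip force at its end, in the units of the state.
- bot.read_state(): the state, without advancing time (a new reading comes with each control period).
- bot.snapshot(name): name is "scene" or "top" or "wrist"; returns the picture (420x560x3 uint8, blue, green, red); there is no depth.
- bot.camera_info(name): a dict with "vertical_fov" (degrees; the focal length in pixels is half the picture's height over the tangent of half this angle, whatever the lens; pixels are square), "cx", "cy" (the principal point, pixels), "R" (3x3) and "t" (3): a world point X has camera coordinates R X + t. Camera axes: x right, y down, z forward; pixel columns grow to the right and rows downward; lengths in mm; the calibration is good to about 2 mm. A picture is of the moment at which its call begins: read the wrist's pose just before it. camera_info takes no time and is no camera call; for the wrist camera it gives the pose at the moment of the call.
- bot.finish_job(): hands the job in; it is judged then, once.
The state is a dict: "clock": time; "joints": joint angles; "qvel": joint speeds; "joint_torque": joint torques, N m; "tcp_pos": TCP position; "tcp_rot": TCP orientation; "contact_force": force on the tool from outside, world axes, zero at the start; "ft_torque": the same for the moment, N m; "opening": opening from 0.0 (shut) to 1.0 (fully open); "finger_force": force on a finger pad.
Only numpy, scipy, OpenCV 4.12 (cv2) and the standard library are available. Lean on these libraries where they do the work, as an engineer would, in place of code of your own. Each camera call takes 0.05 s, during which the arm holds its last target. There are 200 camera calls.

## Working session

There is one attempt and no reset: what is moved stays moved. The work goes in short steps, Python scripts to look and compute and a shell command to move; the robot and the scene stay as the last step left them, time stands still between calls to the robot, and variables do not carry over. Pictures are saved under pics/ and viewed, at most 10 in all, crops included, and the job is handed in when it is done.

```bash
mkdir -p pics; python3 - <<'E'
from station import bot
import cv2
for n in("top","scene"):
    cv2.imwrite(f"pics/{n}0.png",bot.snapshot(n)); c=bot.camera_info(n); print(n,c)
s=bot.read_state(); print(s['clock'],s['tcp_pos'],s['tcp_rot'],s['contact_force'])
E
```

```text
top {'vertical_fov': 43.019416423746385, 'cx': 275.7913385012121, 'cy': 212.24310811284565, 'R': array([[ 0.01979614, -0.99978658, -0.00590826],
       [-0.99870653, -0.01949725, -0.04695878],
       [ 0.04683357,  0.00683022, -0.99887935]]), 't': array([   4.19623147,  511.71351633, 1420.62067297])}
scene {'vertical_fov': 51.42124741263022, 'cx': 283.9739292411347, 'cy': 209.59173572108915, 'R': array([[-0.77234907, -0.63484512,  0.02117989],
       [-0.46063581,  0.53682493, -0.70684768],
       [ 0.43736891, -0.55568936, -0.70704864]]), 't': array([398.51865463, 257.89920547, 872.18566247])}
0.1 [ 256.34364268 -623.98163851  291.3018188 ] [ 9.81067149e-01  1.93665865e-01 -2.05489784e-04 -8.60308532e-04] [-0.8421145   0.06679022  0.41796854]
```

View pics/top0.png

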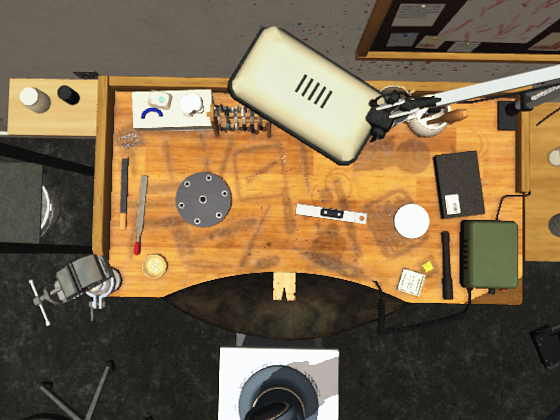

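View pics/scene0.png

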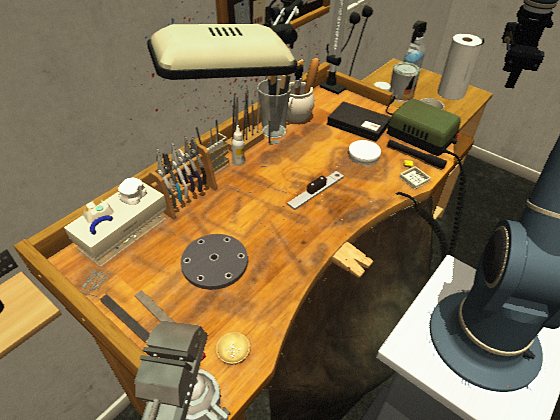

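The top view shows the flange at about (203,200), the straightedge centred at about (332,214) with its hole end on the right at (362,218), the tin at (411,221) and the file at (140,215). Next I'll measure these with masks.

```bash
cat > h.py <<'E'
import numpy as np, cv2
from station import bot
from scipy.spatial.transform import Rotation as Ro
def ray(c,uv,z):
    f=210/np.tan(np.radians(c['vertical_fov']/2)); R=np.array(c['R']);t=np.array(c['t'])
    d=R.T@np.array([(uv[0]-c['cx'])/f,(uv[1]-c['cy'])/f,1]); o=-R.T@t
    return o+d*(z-o[2])/d[2]
def big(m,box):
    k=np.zeros_like(m); x0,y0,x1,y1=box; k[y0:y1,x0:x1]=m[y0:y1,x0:x1]
    cs=cv2.findContours(k,cv2.RETR_EXTERNAL,cv2.CHAIN_APPROX_NONE)[0]
    return max(cs,key=cv2.contourArea)
def tool():
    s=bot.read_state(); R=Ro.from_quat(s['tcp_rot']).as_matrix()
    return s['clock'],np.round(s['tcp_pos'],1),'y-axis deg',round(float(np.degrees(np.arctan2(R[1,1],R[0,1]))),1),'z',R[:,2].round(3),'F',np.round(s['contact_force'],2),'op',round(float(s['opening'])*87,1)
E
python3 - <<'E'
from h import *
im=cv2.imread('pics/top0.png'); c=bot.camera_info('top')
hsv=cv2.cvtColor(im,cv2.COLOR_BGR2HSV); S,V=hsv[...,1],hsv[...,2]
fl=((S<70)&(V<150)).astype(np.uint8)
e=cv2.fitEllipse(cv2.convexHull(big(fl,(165,160,245,240)))); print('flange',e,ray(c,e[0],15))
br=((S<70)&(V>130)).astype(np.uint8); br=cv2.morphologyEx(br,cv2.MORPH_CLOSE,np.ones((7,7)))
b=cv2.minAreaRect(big(br,(285,190,380,235))); print('bar',b); 
P=[ray(c,p,8) for p in cv2.boxPoints(b)]; print(np.round(P,1),np.mean(P,0))
bl=((V<60)).astype(np.uint8)
g=cv2.minAreaRect(big(bl,(305,195,355,230))); print('grip',g,ray(c,g[0],30)); 
t=cv2.minEnclosingCircle(big(br,(385,195,440,245))); print('tin',ray(c,t[0],25))
i2=cv2.imread('pics/scene0.png'); c2=bot.camera_info('scene')
print(ray(c2,(213,257),20), ray(c2,(316,190),8))
print(tool())
x=im[180:250,285:385]; cv2.imwrite('pics/crop1.png',cv2.resize(x,None,fx=6,fy=6))
E
```

```text
flange ((203.08670043945312, 199.27011108398438), (54.6126823425293, 55.30107498168945), 64.86207580566406) [542.48537368 210.34576429  15.        ]
bar ((330.96240234375, 213.25369262695312), (70.70972442626953, 10.844600677490234), 8.426968574523926)
[[ 509.5  -38.1    8. ]
 [ 538.6  -41.8    8. ]
 [ 514.3 -230.6    8. ]
 [ 485.3 -226.7    8. ]] [ 511.91442744 -134.3172022     8.        ]
grip ((331.530029296875, 212.78997802734375), (21.637470245361328, 6.788225173950195), 8.130102157592773) [ 512.1240801  -133.75364695   30.        ]
tin [ 497.96870172 -339.58528266   25.        ]
[547.16609329 213.59389885  20.        ] [ 511.27998876 -128.35601003    8.        ]
(0.1, array([ 256.3, -624. ,  291.3]), 'y-axis deg', -67.7, 'z', array([-0.001,  0.002, -1.   ]), 'F', array([-0.84,  0.07,  0.42]), 'op', 87.2)
```

```bash
python3 -m pendant '21.3 40.8 -6 5 87;21.3 40.8 -6 5 87;21.3 40.8 -6 5 87;21.3 40.8 -6 5 87;21.3 40.8 -6 5 87;21.3 40.8 -6 5 87;21.3 40.8 -6 5 87;21.3 40.8 -6 5 87;21.3 40.8 -6 5 87;21.3 40.8 -6 5 87;21.3 40.8 -6 5 87;21.3 40.8 -6 5 87;0 0 0 0 87;0 0 0 0 87'
python3 - <<'E'
from h import *
print(tool()); c=bot.camera_info('wrist'); im=bot.snapshot('wrist'); cv2.imwrite('pics/w1.png',im)
print(c)
E
```

```text
clock: 1.5
tcp_pos: [512.2, -133.6, 219.8]
tcp_rot: [0.752, 0.659, -0.0, -0.0]
contact_force: [-0.9, -0.6, 0.0]
opening: 0.998
finger_force: 0.0
(1.5, array([ 512.2, -133.6,  219.8]), 'y-axis deg', -7.5, 'z', array([-0.001,  0.   , -1.   ]), 'F', array([-0.85, -0.58,  0.02]), 'op', 86.9)
{'vertical_fov': 59.143234585373236, 'cx': 281.46299306448645, 'cy': 212.59739897366757, 'R': array([[ 9.91498701e-01, -1.30115800e-01,  4.53065260e-04],
       [-1.24548256e-01, -9.48054088e-01,  2.92713473e-01],
       [-3.76571173e-02, -2.90281457e-01, -9.56200093e-01]]), 't': array([-525.32918378,  -78.34688256,  302.98849794])}
```

View pics/w1.png

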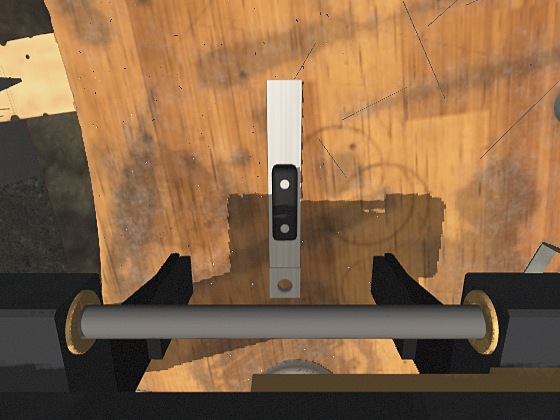

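The wrist view shows the bar upright in the image: plain end at (284,80), hole end at (284,297), black grip at about (285,203), with the fingers straddling it.

```bash
python3 - <<'E'
from h import *
c=bot.camera_info('wrist')
a=ray(c,(284,80),8);b=ray(c,(284,297),8);print(a,b,(a+b)/2,np.degrees(np.arctan2(*(b-a)[1::-1])))
for r in((272,166),(298,166),(273,240),(297,240)): print(ray(c,r,34))
E
```

```text
[526.29490207 -42.50545802   8.        ] [ 501.46501546 -230.37954305    8.        ] [ 513.87995877 -136.44250053    8.        ] -97.52871460779077
[ 508.86942628 -103.4447664    34.        ]
[ 528.42765074 -106.07136087   34.        ]
[ 501.22533636 -163.07448427   34.        ]
[ 520.41258698 -165.65331414   34.        ]
```

```bash
python3 -m pendant '0.5 -0.5 -35 0 60;1 -1 -35 0 50;0 0 -35 0 50;0 0 -20 0 50;0 0 -12.5 0 50;0 0 0 0 50;0 0 0 0 10;0 0 0 0 10;0 0 0 0 10;0 0 0 0 10;0 0 0 0 10;0 0 0 0 10;0 0 0 0 10' 25
python3 -c "from h import *;print(tool())"
```

```text
clock: 2.85
tcp_pos: [514.0, -136.3, 83.3]
tcp_rot: [0.753, 0.658, 0.0, 0.0]
contact_force: [-1.6, 0.2, 6.1]
opening: 0.231
finger_force: 25.0
(2.85, array([ 514. , -136.3,   83.3]), 'y-axis deg', -7.6, 'z', array([ 0.001, -0.   , -1.   ]), 'F', array([-1.6 ,  0.19,  6.07]), 'op', 20.1)
```

```bash
python3 -m pendant '0 0 10 0 10;0 0 30 0 10;0 0 40 0 10;0 0 40 0 10;4 20 0 0 10;6 40 0 0 10;7 40 0 0 10;6 40 0 0 10;3 40 0 0 10;3 40 0 0 10;0 10 0 0 10;0 0 0 0 10;0 0 0 0 10;0 0 0 0 10'
python3 - <<'E'
from h import *
print(tool()); im=bot.snapshot('wrist'); cv2.imwrite('pics/w2.png',im)
E
```

```text
clock: 4.25
tcp_pos: [542.5, 91.3, 202.4]
tcp_rot: [0.754, 0.657, -0.001, 0.0]
contact_force: [0.4, 0.4, -3.4]
opening: 0.229
finger_force: 25.0
(4.25, array([542.5,  91.3, 202.4]), 'y-axis deg', -7.8, 'z', array([-0.001, -0.001, -1.   ]), 'F', array([ 0.42,  0.44, -3.4 ]), 'op', 19.9)
```

View pics/w2.png

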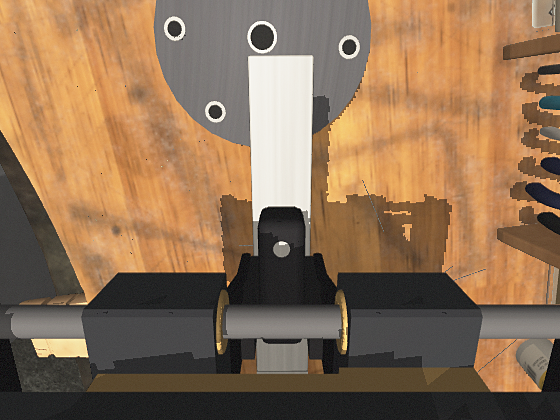

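The held bar's plain tip is at (281,55), and the flange's centre hole is at (262,37), with bolt holes at (174,28), (348,46) and (215,111).

```bash
python3 - <<'E'
from h import *
c=bot.camera_info('wrist'); im=cv2.imread('pics/w2.png'); g=cv2.cvtColor(im,cv2.COLOR_BGR2GRAY)
for n,b in (('ctr',(245,15,280,53)),('b1',(160,15,187,42)),('b2',(336,34,362,60)),('b3',(203,99,228,124))):
    k=cv2.fitEllipse(big((g<60).astype(np.uint8),b)); print(n,k,ray(c,k[0],20 if n=='ctr' else 16.5))
for p in((248,56),(313,56),(251,200),(311,200)): print(ray(c,p,127))
print(tool())
E
```

```text
ctr ((261.7244567871094, 36.81898498535156), (21.834070205688477, 23.85762596130371), 169.99656677246094) [545.81473488 212.0546923   20.        ]
b1 ((174.00881958007812, 28.238176345825195), (12.35837173461914, 14.265273094177246), 161.95326232910156) [487.12844446 226.01565396  16.5       ]
b2 ((348.873291015625, 46.84212112426758), (12.411874771118164, 14.003233909606934), 7.974949836730957) [604.60426428 198.112532    16.5       ]
b3 ((214.89149475097656, 111.61066436767578), (11.604168891906738, 12.678451538085938), 130.7044219970703) [504.45026484 168.11456169  16.5       ]
[541.90367697 189.40135003 127.        ]
[569.0355359  185.68231471 127.        ]
[533.11158811 127.2029768  127.        ]
[561.12391586 123.3525277  127.        ]
(4.3, array([542.6,  91.5, 202.5]), 'y-axis deg', -7.9, 'z', array([-0.001, -0.001, -1.   ]), 'F', array([ 0.12, -0.66, -4.13]), 'op', 20.0)
```

```bash
python3 -m pendant '1 25 0 0 10;1 40 0 0 10;1 40 0 0 10;0 14.5 -15 0 10;0 0 -35 0 10;0 0 -30 0 10;0 0 -10 0 10;0 0 0 0 10;0 0 0 0 10;0 0 0 0 10'
python3 -c "from h import *;print(tool())"
```

```text
clock: 5.3
tcp_pos: [546.9, 213.5, 114.6]
tcp_rot: [0.753, 0.658, 0.002, 0.001]
contact_force: [0.1, 0.2, -4.5]
opening: 0.232
finger_force: 25.0
(5.3, array([546.9, 213.5, 114.6]), 'y-axis deg', -7.7, 'z', array([ 0.003,  0.001, -1.   ]), 'F', array([ 0.07,  0.25, -4.48]), 'op', 20.2)
```

```bash
python3 -m pendant '-1 -2 -3 0 10;0 0 -3 0 10;0 0 -1.5 0 10;0 0 0 0 10;0 0 0 0 10;0 0 0 0 10'; python3 -c "from h import *;print(tool())"
```

```text
clock: 5.9
tcp_pos: [544.7, 211.4, 105.3]
tcp_rot: [0.753, 0.658, 0.0, -0.0]
contact_force: [0.5, -0.9, -4.2]
opening: 0.224
finger_force: 25.0
(5.9, array([544.7, 211.4, 105.3]), 'y-axis deg', -7.7, 'z', array([ 0.,  0., -1.]), 'F', array([ 0.53, -0.93, -4.21]), 'op', 19.5)
```

```bash
python3 -m pendant '0 0 -1 0 10;0 0 0 0 10;0 0 0 0 10'; python3 -m pendant '0 0 -1 0 10;0 0 0 0 10;0 0 0 0 10'
```

```text
clock: 6.2
tcp_pos: [544.6, 211.3, 104.2]
tcp_rot: [0.753, 0.658, -0.0, -0.0]
contact_force: [0.6, 1.0, -3.6]
opening: 0.223
finger_force: 25.0
clock: 6.5
tcp_pos: [544.7, 211.3, 103.4]
tcp_rot: [0.753, 0.658, 0.0, 0.0]
contact_force: [0.1, 0.1, -2.7]
opening: 0.23
finger_force: 25.0
```

```bash
python3 -m pendant '0 0 -0.7 0 10;0 0 0 0 10;0 0 0 0 10'; python3 -m pendant '0 0 0 0 24;0 0 0 0 30;0 0 0 0 36;0 0 0 0 40;0 0 0 0 40;0 0 0 0 40;0 0 0 0 40'; python3 -c "from h import *;print(tool())"
```

```text
clock: 6.8
tcp_pos: [544.7, 211.3, 103.4]
tcp_rot: [0.753, 0.658, 0.0, 0.0]
contact_force: [-2.8, -1.3, 5.3]
opening: 0.224
finger_force: 25.0
clock: 7.5
tcp_pos: [544.7, 211.2, 102.5]
tcp_rot: [0.753, 0.658, 0.0, 0.0]
contact_force: [-0.4, 0.7, -0.6]
opening: 0.458
finger_force: 0.0
(7.5, array([544.7, 211.2, 102.5]), 'y-axis deg', -7.7, 'z', array([ 0.,  0., -1.]), 'F', array([-0.35,  0.73, -0.61]), 'op', 39.8)
```

```bash
python3 -m pendant '0 0 15 0 40;0 0 35 0 40;0 0 40 0 40;0 -10 30 0 40;0 -20 0 0 10;0 -20 0 0 0;0 0 0 0 0;0 0 0 0 0;0 0 0 0 0'
python3 - <<'E'
from h import *
print(tool()); im=bot.snapshot('wrist'); cv2.imwrite('pics/w3.png',im)
E
```

```text
clock: 8.4
tcp_pos: [544.5, 162.5, 223.0]
tcp_rot: [0.752, 0.659, 0.001, -0.0]
contact_force: [0.5, 0.4, -0.3]
opening: 0.089
finger_force: 0.0
(8.4, array([544.5, 162.5, 223. ]), 'y-axis deg', -7.6, 'z', array([ 0.   ,  0.001, -1.   ]), 'F', array([ 0.54,  0.37, -0.32]), 'op', 7.7)
```

View pics/w3.png

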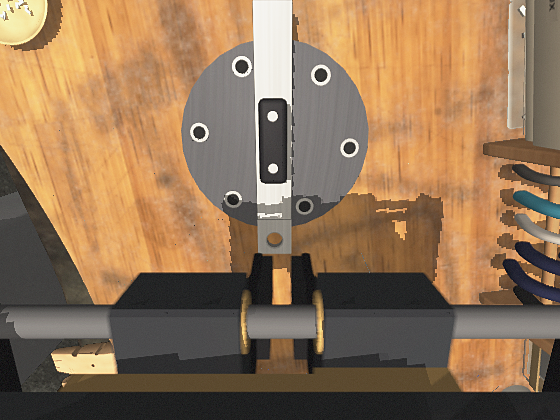

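The bar lies across the middle: grip (273,141), hanging hole (274,239), and six bolt holes around it.

```bash
python3 - <<'E'
from h import *
c=bot.camera_info('wrist')
B=np.array([ray(c,p,16.5) for p in((242,66),(321,75),(349,147),(304,206),(233,199),(199,132))]); print('flange',B.mean(0))
print('grip',np.mean([ray(c,p,54) for p in((261,100),(285,100),(261,182),(285,182))],0))
h=ray(c,(274,239),28); e=ray(c,(274.5,255),28); f=ray(c,(273,5),28); d=(f-h)/np.linalg.norm(f-h)
print('hole',h,'end',e,'centre',h+83*d,e+95*d,'dir',d,'press hole',h+13*d,'plain',h+153*d); print(tool())
E
```

```text
flange [545.80317122 211.7273668   16.5       ]
grip [545.51442121 213.87877169  54.        ]
hole [534.50219089 132.30402538  28.        ] end [532.94936163 117.96486286  28.        ] centre [545.51733449 214.56985432  28.        ] [545.55705612 212.12454659  28.        ] dir [0.13271257 0.99115457 0.        ] press hole [536.22745435 145.18903473  28.        ] plain [554.80721464 283.95067391  28.        ]
(8.45, array([544.4, 162.7, 222.9]), 'y-axis deg', -7.6, 'z', array([ 0.   ,  0.001, -1.   ]), 'F', array([-0.11,  1.02, -0.15]), 'op', 4.7)
```

```bash
python3 -m pendant '-4 -9.5 -20 0 0;-4 -9 -40 0 0;0 0 -40 0 0;0 0 -16 0 0;0 0 0 0 0;0 0 0 0 0;0 0 0 0 0'; python3 -m pendant '0 0 -4 0 0;0 0 -2 0 0;0 0 0 0 0;0 0 0 0 0;0 0 0 0 0'
```

```text
clock: 9.15
tcp_pos: [537.6, 143.8, 108.0]
tcp_rot: [0.753, 0.659, 0.001, 0.0]
contact_force: [0.5, 0.0, -0.2]
opening: 0.005
finger_force: 0.0
clock: 9.65
tcp_pos: [536.7, 142.7, 100.7]
tcp_rot: [0.753, 0.658, 0.0, 0.0]
contact_force: [-0.5, -0.3, 0.8]
opening: 0.005
finger_force: 0.0
```

```bash
for i in 1; do python3 -m pendant '0 0 -1 0 0;0 0 -1 0 0;0 0 -1 0 0;0 0 0 0 0;0 0 0 0 0;0 0 0 0 0'; done; python3 -m pendant '0 0 -1 0 0;0 0 -1 0 0;0 0 0 0 0;0 0 0 0 0;0 0 0 0 0'
```

```text
clock: 10.25
tcp_pos: [536.7, 142.7, 97.8]
tcp_rot: [0.753, 0.658, 0.0, 0.0]
contact_force: [-0.4, -0.2, 3.2]
opening: 0.003
finger_force: 1.5
clock: 10.75
tcp_pos: [536.7, 142.4, 95.6]
tcp_rot: [0.753, 0.658, -0.0, 0.0]
contact_force: [-0.2, -2.2, 4.0]
opening: 0.005
finger_force: 2.0
```

```bash
python3 -m pendant '0 0 -1 0 0;0 0 0 0 0;0 0 0 0 0;0 0 0 0 0'; python3 -m pendant '0 0 -0.7 0 0;0 0 0 0 0;0 0 0 0 0;0 0 0 0 0'
```

```text
clock: 11.15
tcp_pos: [536.6, 142.3, 94.5]
tcp_rot: [0.753, 0.658, -0.0, 0.0]
contact_force: [0.5, -3.6, 4.7]
opening: 0.007
finger_force: 2.5
clock: 11.55
tcp_pos: [536.7, 142.3, 94.2]
tcp_rot: [0.753, 0.658, -0.0, 0.0]
contact_force: [-1.0, -4.2, 7.2]
opening: 0.008
finger_force: 4.2
```

```bash
python3 -m pendant '0 0 -0.8 0 0;0 0 0 0 0;0 0 0 0 0;0 0 0 0 0'; python3 - <<'E'
from h import *
print(tool()); im=bot.snapshot('scene'); cv2.imwrite('pics/s2.png',cv2.resize(im[200:300,150:290],None,fx=5,fy=5,interpolation=cv2.INTER_CUBIC))
E
```

```text
clock: 11.95
tcp_pos: [536.7, 142.3, 94.1]
tcp_rot: [0.753, 0.658, -0.0, 0.001]
contact_force: [-2.9, -4.8, 13.8]
opening: 0.007
finger_force: 6.9
(11.95, array([536.7, 142.3,  94.1]), 'y-axis deg', -7.7, 'z', array([ 0.   , -0.001, -1.   ]), 'F', array([-2.86, -4.81, 13.79]), 'op', 0.7)
```

View pics/s2.png

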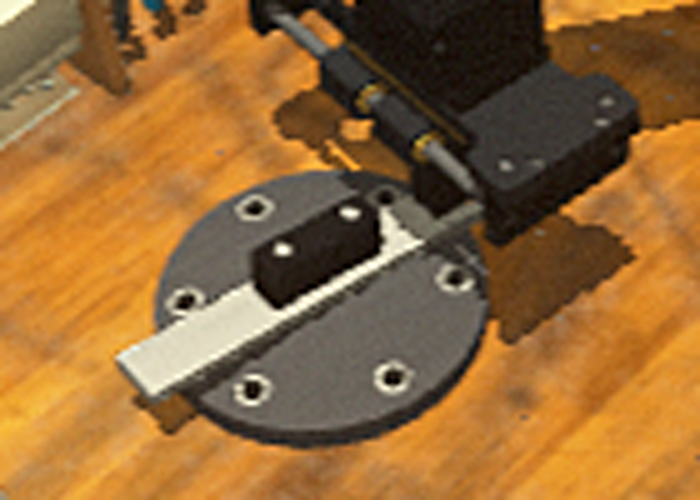

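The bar has hit a hard stop: the force jumped to 14 N with no further descent. In the picture its plain end at (140,370) is raised and still over the flange. Now I'll release it and go round to the other end.

```bash
python3 -m pendant '0 0 2 0 0;0 0 2 0 0;0 0 3 0 0;0 0 10 0 0;0 0 30 0 0;0 0 40 0 0;0 0 40 0 0;0 0 0 0 0;0 0 0 0 0;0 0 0 0 0'
python3 - <<'E'
from h import *
print(tool()); im=bot.snapshot('wrist'); cv2.imwrite('pics/w4.png',im)
E
```

```text
clock: 13.0
tcp_pos: [535.9, 142.8, 219.2]
tcp_rot: [0.753, 0.658, -0.001, -0.001]
contact_force: [-0.1, 0.2, -0.2]
opening: 0.009
finger_force: 0.0
(13.0, array([535.9, 142.8, 219.2]), 'y-axis deg', -7.6, 'z', array([-0.002, -0.   , -1.   ]), 'F', array([-0.07,  0.23, -0.21]), 'op', 0.8)
```

View pics/w4.png

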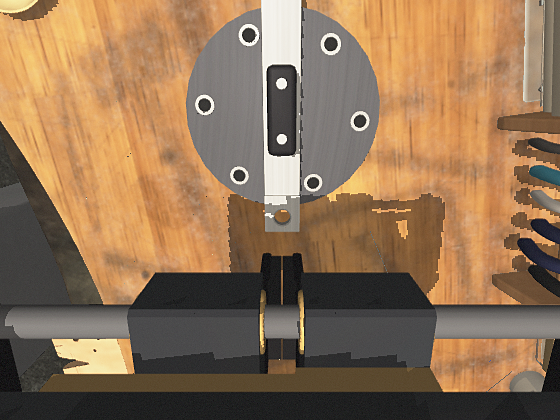

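```bash
python3 - <<'E'
from h import *
c=bot.camera_info('wrist')
B=np.array([ray(c,p,16.5) for p in((249,35),(330,44),(360,121),(313,183),(239,175),(204,105))]); print('flange',B.mean(0))
g=np.mean([ray(c,p,54) for p in((268,67),(297,67),(268,154),(297,154))],0);print('grip',g)
h=ray(c,(283,217),28); f=ray(c,(281,5),28); d=(f-h)/np.linalg.norm(f-h)
print('centre',h+83*d,'plain',h+153*d,'delta',h+153*d-bot.read_state()['tcp_pos'])
E
```

```text
flange [545.63105324 211.28652771  16.5       ]
grip [545.82595376 213.28181519  54.        ]
centre [545.56492384 213.79684923  28.        ] plain [554.11313122 283.27294692  28.        ] delta [  18.2830588   140.60178018 -190.84555131]
```

The bar came back level and is still centred (grip at (282,111)); nothing shifted.

```bash
python3 -m pendant '4 25 0 0 0;5 40 0 0 0;5 40 0 0 0;4 35 0 0 0;0 0 -25 0 0;0 0 -40 0 0;0 0 -35 0 0;0 0 -11 0 0;0 0 0 0 0;0 0 0 0 0;0 0 0 0 0'; python3 -m pendant '0 0 -4 0 0;0 0 -3 0 0;0 0 0 0 0;0 0 0 0 0;0 0 0 0 0'
```

```text
clock: 14.15
tcp_pos: [555.6, 283.5, 111.0]
tcp_rot: [0.753, 0.658, 0.002, 0.0]
contact_force: [0.5, -0.5, 0.1]
opening: 0.007
finger_force: 0.0
clock: 14.65
tcp_pos: [554.7, 282.8, 102.2]
tcp_rot: [0.753, 0.658, 0.0, 0.0]
contact_force: [0.3, 0.5, 0.3]
opening: 0.005
finger_force: 0.0
```

```bash
python3 -m pendant '0 0 -1 0 0;0 0 -1 0 0;0 0 -1 0 0;0 0 -1 0 0;0 0 0 0 0;0 0 0 0 0'; python3 -m pendant '0 0 -1 0 0;0 0 -1 0 0;0 0 -1 0 0;0 0 0 0 0;0 0 0 0 0;0 0 0 0 0'
```

```text
clock: 15.25
tcp_pos: [554.6, 282.7, 98.2]
tcp_rot: [0.753, 0.658, -0.0, 0.0]
contact_force: [-0.5, 0.5, 0.9]
opening: -0.0
finger_force: 0.6
clock: 15.85
tcp_pos: [554.8, 283.1, 95.3]
tcp_rot: [0.753, 0.658, 0.0, -0.0]
contact_force: [-0.3, 1.5, 3.1]
opening: 0.004
finger_force: 1.5
```

```bash
python3 -m pendant '0 0 -0.8 0 0;0 0 0 0 0;0 0 0 0 0;0 0 0 0 0'
```

```text
clock: 16.25
tcp_pos: [554.7, 283.2, 94.5]
tcp_rot: [0.753, 0.658, 0.0, -0.0]
contact_force: [-0.3, 2.4, 3.9]
opening: 0.007
finger_force: 2.1
```

```bash
python3 -m pendant '0 0 -0.8 0 0;0 0 0 0 0;0 0 0 0 0;0 0 0 0 0';python3 -m pendant '0 0 -0.7 0 0;0 0 0 0 0;0 0 0 0 0;0 0 0 0 0'
```

```text
clock: 16.65
tcp_pos: [554.7, 283.3, 94.3]
tcp_rot: [0.753, 0.658, 0.0, -0.0]
contact_force: [-0.7, 1.6, 8.7]
opening: 0.001
finger_force: 4.1
clock: 17.05
tcp_pos: [554.7, 283.3, 94.2]
tcp_rot: [0.753, 0.658, 0.0, 0.0]
contact_force: [-1.7, 1.2, 12.0]
opening: 0.003
finger_force: 5.9
```

The same hard stop at this end. I'll release it, back off and check.

```bash
python3 -m pendant '0 0 2 0 0;0 0 2 0 0;0 0 3 0 0;0 0 10 0 0;0 0 30 0 0;0 0 40 0 0;0 0 40 0 0;-5 -35 0 0 0;-5 -40 0 0 0;-5 -40 0 0 0;-3 -25 0 0 0;0 0 0 0 0;0 0 0 0 0;0 0 0 0 0'
python3 - <<'E'
from h import *
print(tool()); im=bot.snapshot('wrist'); cv2.imwrite('pics/w5.png',im)
E
```

```text
clock: 18.45
tcp_pos: [536.5, 143.9, 219.9]
tcp_rot: [0.752, 0.659, 0.0, -0.0]
contact_force: [0.2, 0.3, -0.1]
opening: 0.009
finger_force: 0.0
(18.45, array([536.5, 143.9, 219.9]), 'y-axis deg', -7.6, 'z', array([-0.   ,  0.001, -1.   ]), 'F', array([ 0.19,  0.34, -0.08]), 'op', 0.8)
```

View pics/w5.png

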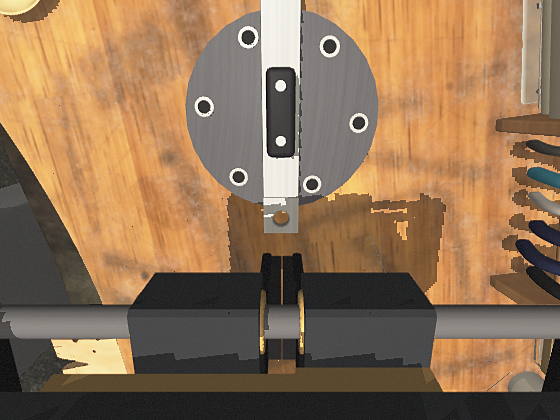

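The bar is level and centred (grip (281,112), hanging hole (281,218)), as it was before the second press, and the arm is clear.

```bash
python3 -c "from station import bot;print(bot.finish_job())"
```

```text
the job is handed in; nothing more can be done
None
```

The flange face is crowned: the straightedge rocked about 4 mm to a hard stop on the rim at the hole end, then at the plain end. It now lies level across the middle, and the job is handed in (no verdict came back).

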